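Push the vial racks home and close the autosampler

TASK

The autosampler's two vial racks have been left sticking out of their bay and its door stands open. Without picking anything up, gently push each rack fully home against the stop at the back of the bay, keeping it flat on the floor of the bay, and only then push the door fully shut without slamming it. Leave the other things on the bench where they are.

Things in the scene. Friction and masses are not known exactly. Their poses are not given: they have to be found in the camera images.
- sampler: Autosampler, a cream instrument fixed on the bench, 330 mm wide, 290 deep, 230 high. Origin: on the bench, in the middle of its rack bay's mouth. x points into the bay (the way racks are pushed home), y to the left of a person facing it, z up. Bay: y -100 to 100, its floor at z = 30, rear stop at x = 168; the floor projects to x = -85 in front as a leak tray.
- bay_roof (a point): Front edge of the bay's clear roof: x = 14, y = 0, z = 130 mm in the sampler's frame, axes as the sampler's. The roof takes z 120 to 130. Left of the bay, from y = 110 to 220, the instrument's body is closed and flush with the mouth, also 130 mm high; an injection port sticks 22 mm out of it at y = 165, z = 85. Over the whole width, from x = 100 on, the housing rises to z = 230.
- rack_left: Left vial rack, loose: aluminium block 160 mm long (x), 90 wide (y), 0.28 to 0.52 kg, with capped vials fixed in it (50 mm high). Flat front plate 60 mm high, full width, face at x = -80. Origin: centre of underside; x into the bay. On the bay floor between guides (3.5 mm play a side), 30 to 75 mm short of home. Slides by dry friction (up to about 8 N) and stays where left.
- home_left (a point): Where the left rack's origin lies when it is home: x = 88, y = 51.5, z = 30 mm in the sampler's frame, axes as the sampler's. The rack's front face is then 8 mm inside the mouth.
- rack_right: Right vial rack: same as the left one, in the right half of the bay (a guide rail 25 mm high and 6 wide at y = 0 parts the two).
- home_right (a point): Where the right rack's origin lies when it is home: x = 88, y = -51.5, z = 30 mm in the sampler's frame, axes as the sampler's.
- door (a joint): Angle in rad of the autosampler's clear door with dark frame: 0 shut, at most 2.2, starts at 1.5 to 2.0. It swings out about a vertical hinge at the right end of the bay's mouth; opened by a, it reaches from the hinge along (-sin a, cos a) in the sampler's x, y. A light dry hinge (0.06 N m), no catch: it stays where left. While a rack sticks out it cannot shut.
- door_hinge (a point): Point on the door's hinge axis, 80 mm above the bench; x = -2, y = -108 mm in the sampler's frame. The door is 213 mm wide, 6 thick, from 34 to 130 mm above the bench; along its top a lip reaches 13 mm inwards.
- door_push (a point): Point on the door's outer face (the one away from the instrument when shut), 150 mm from the hinge axis, 90 mm above the bench. Its axes are the door's: y from hinge to free edge, -x out of the outer face. A grip ledge stands 12 mm out of this face, 202 to 210 mm from the hinge.
- water_bottle: Clear plastic water bottle with white cap, 64 mm wide, 200 mm high, standing. Origin: centre of the underside. Leave alone.
- beaker: Small glass beaker, 60 mm wide, 65 mm high, in front of the instrument's closed left part. Origin: centre of the underside. Leave alone.
- spare_vial: Single amber vial with black cap, 16 mm wide, 46 mm high, standing. Origin: centre of the underside. Leave alone.
- vial_carton: Cardboard carton, 65 x 100 x 45 mm high. Origin: centre of the underside. Leave alone.
- wrench: Steel open-ended wrench, 140 mm long (along its x), lying. Leave alone.
- reagent_bottle: Amber glass bottle with blue cap, 68 mm wide, 135 mm high. Origin: centre of the underside. Leave alone.
- notebook: Light blue notebook, 150 x 210 x 12 mm, lying. Origin: centre of the underside. Leave alone.
There are look-alikes about, which are no part of the job. Leave any purple or yellow look-alike of the rack_left alone.

How it is judged:
By the outcome, as a careful person would: the job done as asked, in the order asked, and still so for the second after the job is handed in, with the robot touching nothing.
It also fails if it takes over 54 s, if anything falls off the work surface, if the arm or the gripper's body presses on something with over 40 N, if the wrist force passes 120 N, or if a joint passes its speed limit or range.

ROBOT

A 6-joint arm with a two-finger parallel gripper is mounted at the origin on the work surface. World frame = base frame: x ahead of the robot, y to its left, z up, the work surface at z = 0. Lengths are in m, angles in rad, forces in N, time in s.
With the tool pointing down it reaches from about 0.325 to 0.9 m from the base axis. Payload 3.5 kg.
Tool frame: the origin (TCP) lies at the very end of the fingers, on their centre line; the grasp point (between the pads) lies 19 mm behind it; z points along the fingers, y is the direction in which the jaws open and shut (so a half turn about z gives the same grasp; the last joint's range is limited). The gripper opens to 85 mm and grips with 20 to 120 N. Pads are 22 mm wide; open, the fingers measure 114 mm over their backs; the gripper's body (76 mm by 85 mm) begins 54 mm behind the grasp point. The pads swing forward as they close: fully open they stand 13 mm farther back than shut.
Start: joints at [-1.394, 0.276, -0.026, 1.268, 0, 1.467], TCP at [0.173, -0.601, 0.231] pointing down, gripper open.
Joint ranges: [-3.12, 3.12], [-0.85, 1.88], [-1.08, 1.24], [-1.95, 2.15], [-1.57, 1.53], [-3.14, 3.14]. Speed limits (rad/s): [2.57, 2.57, 3.14, 3.14, 3.14, 3.14].

INTERFACE

Orientations are given as a rotation vector (axis times angle).
In Python, from bench import readout, cams, workorder gives the robot as it stands. The module is installed in compiled form; this text tells all that it offers.
- The arm moves only by the tool drive_tool, never from a script. Its arguments are lists of equal length, an entry for each row: "travel": the shift along the tool's x, y, z in cm, a list of three; "angular": the turn, a rotation vector about the tool's x, y, z in degrees, a list of three; "grip": the gripper's target within -1 to 1 (fully open at 1, half-way at 0, shut at -1). A call has 1 to 12 rows; each row is the pose to reach, as a shift and turn from the pose commanded when the call began, along the tool's axes at that moment; what a row does not reach only later rows make up. A row lasts 1/10 s, in which the tool goes at most 50 mm and 8.59 degrees, less where a joint would pass 70% of its speed; a pose out of reach is approached as far as the arm can. A call with a gripper value outside its range is refused whole. The fingers move at their own pace and stop on an object; the grip force is fixed at half the most. Time passes only in rows, so rows that repeat a pose let the fingers close. It gives the time, the measured TCP pose, the force and the opening at its end, in the units of the state.
- readout.sense(): the state, without advancing time (a new reading comes with each control period).
- cams.get_image(name): name is "scene" or "top"; returns a dict with "frame" (400x640x3 uint8, red, green, blue), "fx", "fy", "cx", "cy" (pixels), "D" ([k1, k2, p1, p2, k3] as OpenCV has them; the pictures are not rectified), "R" (3x3) and "t" (3): a world point X has camera coordinates R X + t. Camera axes: x right, y down, z forward; pixel columns grow to the right and rows downward; lengths in m; the calibration is good to about 2 mm. A picture is of the moment at which its call begins. There is no depth.
- workorder.job_done(): hands the job in, once; it reports no verdict.
The state is a dict: "t": time; "joints": joint angles; "qvel": joint speeds; "joint_efforts": joint torques, N m; "position": TCP position; "eef_rot": TCP orientation; "contact_force": force on the tool from outside, world axes, zero at the start; "ft_torque": the same for the moment, N m; "width": finger opening in m.
Only numpy, scipy, OpenCV 4.12 (cv2) and the standard library are available. Lean on these libraries where they do the work, as an engineer would, in place of code of your own. Each camera call takes 0.05 s, during which the arm holds its last target. There are 200 camera calls.

## Working session

There is one attempt and no reset: what is moved stays moved. The work goes in short steps, Python scripts to look and compute and a tool call to move; the robot and the scene stay as the last step left them, time stands still between calls to the robot, and variables do not carry over. Pictures are saved under pics/ and viewed, about 8 in all and at most 12, crops included, and the job is handed in when it is done.

Besides the shell and the picture viewer there is one more tool, called after "Request:" by a JSON object that holds its "api" and its "payload", one argument or row to a line. drive_tool: Moves the arm, as the interface text tells. Its arguments: {"type":"object","properties":{"travel":{"type":"array"},"angular":{"type":"array"},"grip":{"type":"array"}},"required":["travel","angular","grip"]}

```bash
mkdir -p pics
cat > h.py <<'E'
import numpy as np, cv2
from bench import readout, cams, workorder
def snap(name,f):
    c=cams.get_image(name); cv2.imwrite(f,cv2.cvtColor(c['frame'],cv2.COLOR_RGB2BGR)); np.save(f+'.npy',c,allow_pickle=True); return c
def load(f): return np.load(f+'.npy',allow_pickle=True).item()
def K(c): return np.array([[c['fx'],0,c['cx']],[0,c['fy'],c['cy']],[0,0,1.]])
def proj(c,P):
    return cv2.projectPoints(np.asarray(P,float).reshape(-1,1,3),cv2.Rodrigues(np.array(c['R'],float))[0],np.array(c['t'],float),K(c),np.array(c['D'],float))[0][:,0]
def ray(c,uv):
    n=cv2.undistortPoints(np.asarray(uv,float).reshape(-1,1,2),K(c),np.array(c['D'],float))[:,0]
    R=np.array(c['R']);t=np.array(c['t'])
    return -R.T@t, (R.T@np.c_[n,np.ones(len(n))].T).T
def atz(c,uv,z):
    o,d=ray(c,uv); return o+d*((z-o[2])/d[:,2])[:,None]
E
python3 - <<'E'
from h import *
for n in('scene','top'):
    c=snap(n,f'pics/{n}0.png'); print(n,-np.array(c['R']).T@np.array(c['t']),np.array(c['R'])[2],c['fx'])
s=readout.sense(); print({k:np.round(v,3) for k,v in s.items()})
E
```

```text
scene [ 1.06092772 -0.68251724  1.26448188] [-0.37786598  0.49230375 -0.78412647] 492.6913609659505
top [0.24719877 0.02443845 1.42997134] [ 0.18928468 -0.00428399 -0.98191291] 460.22380093121853
{'t': np.float64(0.1), 'joints': array([-1.394,  0.277, -0.028,  1.268,  0.   ,  1.467]), 'qvel': array([-0.001,  0.   ,  0.004,  0.001, -0.001,  0.   ]), 'joint_efforts': array([ 0.0000e+00, -4.4671e+01,  2.9613e+01,  8.0000e-03, -0.0000e+00,
        0.0000e+00]), 'position': array([ 0.172, -0.6  ,  0.23 ]), 'eef_rot': array([-3.109, -0.438,  0.   ]), 'contact_force': array([-0.1  ,  0.698, -0.101]), 'ft_torque': array([-0.068,  0.004,  0.072]), 'width': np.float64(0.085)}
```

View pics/scene0.png

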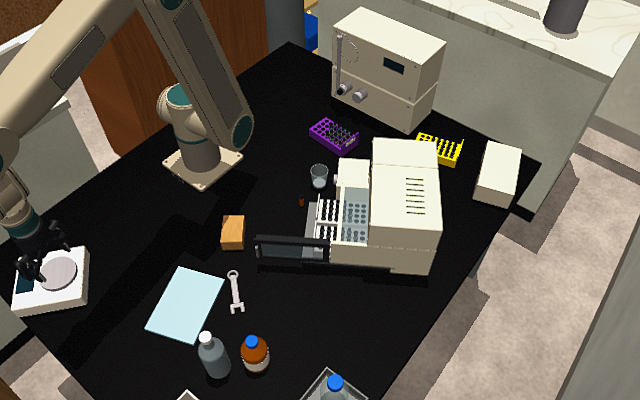

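View pics/top0.png

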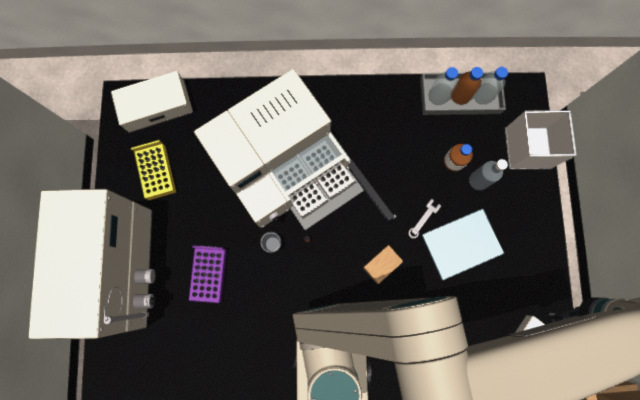

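The scene picture shows the cream sampler at about (385,205), with its door open toward the viewer's left at about (290,248) and white racks at about (330,215). The purple rack (333,135) and yellow rack (440,148) are look-alikes on the bench, outside the bay. The two silver/white racks in the bay are the ones meant. I'll enlarge both views to confirm this and to pick landmarks.

Run:
```python
import cv2
a=cv2.imread('pics/top0.png')[60:260,190:410]; cv2.imwrite('pics/topc.png',cv2.resize(a,None,fx=3.6,fy=3,interpolation=cv2.INTER_CUBIC)[:600,:800])
a=cv2.resize(cv2.imread('pics/top0.png')[95:245,210:410],None,fx=4,fy=4,interpolation=cv2.INTER_CUBIC); cv2.imwrite('pics/topc.png',a)
a=cv2.resize(cv2.imread('pics/scene0.png')[130:280,245:445],None,fx=4,fy=4,interpolation=cv2.INTER_CUBIC); cv2.imwrite('pics/scenec.png',a)
```

```text
(no output)
```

View pics/topc.png

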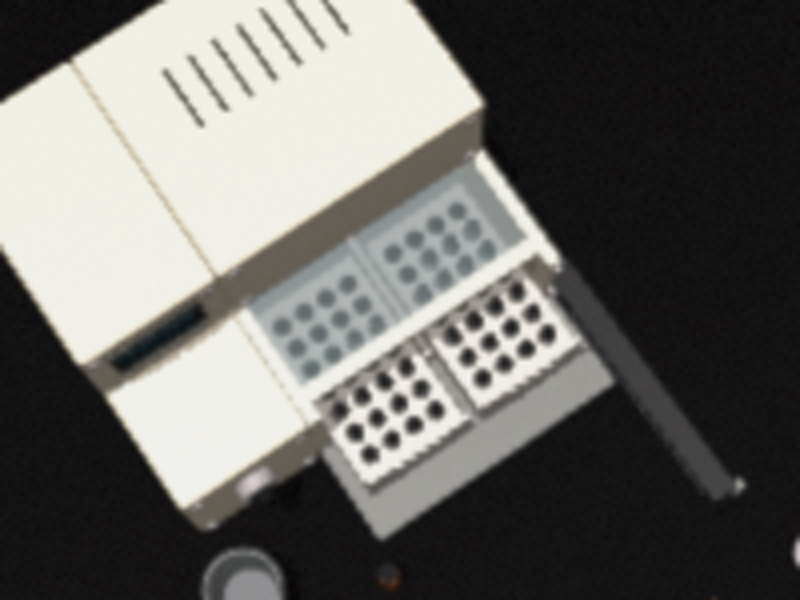

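View pics/scenec.png

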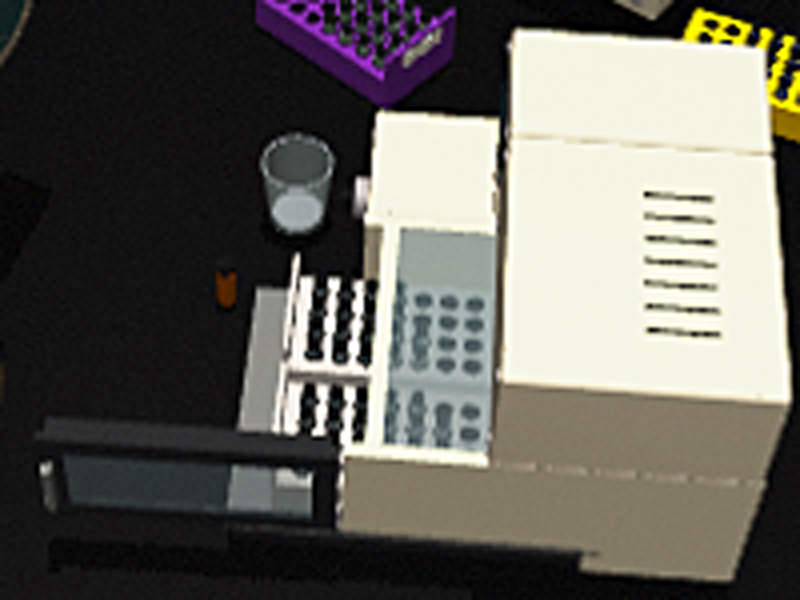

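The crops confirm the two silver racks in the bay, left front edge at about (303,216) and right at about (344,190) in the top view. The door's free end is at about (392,217). Next I fit the sampler pose, rack offsets and door angle from both views.

```bash
cat > fit.py <<'E'
from h import *
from scipy.optimize import least_squares
T=load('pics/top0.png');S=load('pics/scene0.png')
t=lambda u,v:(210+u/4-.375,95+v/4-.375)
s=lambda u,v:(245+u/4-.375,130+v/4-.375)
def Rz(a): return np.array([[np.cos(a),-np.sin(a),0],[np.sin(a),np.cos(a),0],[0,0,1]])
L=[(T,t(485,105),(.1,-.11,.23)),(T,t(85,362),(.1,.22,.23)),(T,t(187,508),(0,.22,.13)),(T,t(383,540),(-.085,.1,.03)),(T,t(615,382),(-.085,-.1,.03)),
(S,s(500,380),(.1,-.11,.23)),(S,s(513,35),(.1,.22,.23)),(S,s(377,113),(0,.22,.13)),(S,s(258,290),(-.085,.1,.03))]
def w(p,P): return Rz(p[2])@np.array(P)+[p[0],p[1],0]
f=lambda p:np.concatenate([proj(c,w(p,P))[0]-uv for c,uv,P in L])
r=least_squares(f,[.6,0,-.5],loss='soft_l1'); p=r.x
if __name__=='__main__':
    print('sampler',p.round(4),np.degrees(p[2]).round(2)); print(f(p).reshape(-1,2).round(1))
    def tri(a,b):
        o1,d1=ray(T,a);o2,d2=ray(S,b);A=[];B=[]
        for o,d in((o1,d1[0]/np.linalg.norm(d1[0])),(o2,d2[0]/np.linalg.norm(d2[0]))):
            M=np.eye(3)-np.outer(d,d);A.append(M);B.append(M@o)
        X=np.linalg.lstsq(np.vstack(A),np.hstack(B),rcond=None)[0]; return X
    loc=lambda X:(Rz(-p[2])@(np.asarray(X)-[p[0],p[1],0]))*1000
    for n,a,b in(('housFR',t(485,105),s(500,380)),('LrackL',t(370,487),s(297,257)),('LrackR',t(468,422),s(287,350)),('RrackL',t(483,410),s(282,378)),('doorend',t(728,485),s(42,435))): print(n,loc(tri(a,b)).round(0),'sampler mm')
    for n,c,q in(('LL',T,t(370,485)),('LR',T,t(468,421)),('RL',T,t(483,409)),('RR',T,t(582,344)),('sLL',S,s(297,257)),('sLR',S,s(287,350)),('sRL',S,s(283,378))): print(n,loc(atz(c,q,.09)[0]).round(0))
    for n,c,q in(('Tdoor',T,t(718,498)),('Tdoor2',T,t(735,478)),('Sdoor',S,s(40,430))): print(n,loc(atz(c,q,.13)[0]).round(0))
    for n,q,z in(('beaker',t(245,570),.065),('vial',t(388,575),.046)): print(n,loc(atz(T,q,z)[0]).round(0))
    for n,q,z in(('carton',(383,262),.045),('wrench',(424,218),.005),('notebook',(462,243),.012),('water',(502,164),.2),('reag',(467,149),.135)): print(n,atz(T,q,z)[0].round(3),loc(atz(T,q,z)[0]).round(0))
    print('mouth',w(p,(0,0,0)),'hinge',w(p,(-.002,-.108,.08)))
E
python3 fit.py
```

```text
sampler [0.5557 0.0242 0.5746] 32.92
[[ 1.2 -0.7]
 [-0.7  0.7]
 [-0.9  0.2]
 [ 2.6 -2.2]
 [-1.9  1.6]
 [-0.   0.7]
 [ 0.2 -1.5]
 [ 0.  -0.4]
 [-0.5  2.3]]
housFR [ 100. -107.  228.] sampler mm
LrackL [-54.  99.  87.] sampler mm
LrackR [-53.  12.  84.] sampler mm
RrackL [-52.  -5.  72.] sampler mm
doorend [-207. -112.  131.] sampler mm
LL [-54.  98.  90.]
LR [-55.  11.  90.]
RL [-54.  -3.  90.]
RR [-54. -92.  90.]
sLL [-52.  97.  90.]
sLR [-51.   7.  90.]
sRL [-51. -19.  90.]
Tdoor [-207. -100.  130.]
Tdoor2 [-202. -119.  130.]
Sdoor [-212. -109.  130.]
beaker [-52. 209.  65.]
vial [-112.  123.   46.]
carton [ 0.32  -0.161  0.045] [-299.  -27.   45.]
wrench [ 0.456 -0.301  0.005] [-261. -219.    5.]
notebook [ 0.374 -0.413  0.012] [-390. -269.   12.]
water [ 0.574 -0.485  0.2  ] [-261. -437.  200.]
reag [ 0.639 -0.412  0.135] [-167. -411.  135.]
mouth [0.55567717 0.02424062 0.        ] hinge [ 0.61269301 -0.06750465  0.08      ]
```

Both views agree on the sampler: mouth at (0.556, 0.024), yaw 32.9°. Triangulated heights check out: housing corner at 228 mm (text 230) and the left rack's plate at 84–87 mm (text 90). Right-rack height came out at 72 mm, from a partly hidden corner. Both rack faces are at x ≈ -53 mm, about 61 mm short of home, and the door is at about 1.55 rad.

Since the offsets match, I'll push both racks together with the open gripper centred on the bay, one finger per rack. The tool will be tilted 40° so contact is low and the body stays clear of the roof.

```bash
cat > plan.py <<'E'
from fit import *
from scipy.spatial.transform import Rotation as Ro
def pose(x,y,z,tilt,yaw=0):  # sampler mm, deg
    a=p[2]+np.radians(yaw);th=np.radians(tilt);f=np.array([np.cos(a),np.sin(a),0]);u=np.array([0,0,1.])
    X=f*np.cos(th)+u*np.sin(th);Z=f*np.sin(th)-u*np.cos(th)
    return w(p,(x/1e3,y/1e3,z/1e3)),Ro.from_matrix(np.c_[X,np.cross(Z,X),Z])
def cur():
    s=readout.sense();return np.array(s['position']),Ro.from_rotvec(s['eef_rot']),s
def rel(*goals):
    x,R,s=cur(); b=R.as_matrix()
    print('t',round(float(s['t']),2),'loc',(Rz(-p[2])@(x-[p[0],p[1],0])*1000).round(1),'Fs',(Rz(-p[2])@s['contact_force']).round(1),'tilt',np.degrees(np.arccos(-b[2,2])).round(1))
    for g in goals:
        P,Q=pose(*g); print(g,(R.inv().apply(P-x)*100).round(2).tolist(),np.degrees((R.inv()*Q).as_rotvec()).round(1).tolist())
E
python3 -c "
from plan import *
rel((-150,0,190,40),(-115,0,120,40),(-110,0,38,40))"
```

```text
t 0.1 loc [-660.9 -315.7  230.2] Fs [ 0.3  0.6 -0.1] tilt 0.1
(-150, 0, 190, 40) [39.71, -45.04, 4.13] [5.8, 39.7, -16.2]
(-115, 0, 120, 40) [43.06, -46.04, 11.13] [5.8, 39.7, -16.2]
(-110, 0, 38, 40) [43.54, -46.17, 19.33] [5.8, 39.7, -16.2]
```

Request:
{"api": "drive_tool", "payload": {
  "travel": [
    [10, -11.3, 0],
    [20, -22.5, 1],
    [30, -34, 2],
    [39.7, -45, 4.1],
    [39.7, -45, 4.1],
    [39.7, -45, 4.1],
    [39.7, -45, 4.1],
    [39.7, -45, 4.1],
    [39.7, -45, 4.1],
    [39.7, -45, 4.1],
    [39.7, -45, 4.1],
    [39.7, -45, 4.1]
  ],
  "angular": [
    [1, 6, -2.5],
    [2, 12, -5],
    [3, 18, -7.5],
    [4, 24, -10],
    [4, 30, -12],
    [5.8, 39.7, -16.2],
    [5.8, 39.7, -16.2],
    [5.8, 39.7, -16.2],
    [5.8, 39.7, -16.2],
    [5.8, 39.7, -16.2],
    [5.8, 39.7, -16.2],
    [5.8, 39.7, -16.2]
  ],
  "grip": [1, 1, 1, 1, 1, 1, 1, 1, 1, 1, 1, 1]
}}

```text
t: 1.3
position: [0.4294, -0.0584, 0.1902]
eef_rot: [-2.671, -0.787, -0.973]
contact_force: [0.0, -0.4, -1.8]
width: 0.0851
```

```bash
python3 -c "
from plan import *
rel((-150,0,190,40),(-115,0,120,40),(-110,0,38,40))"
```

```text
t 1.3 loc [-150.9   -0.7  190.2] Fs [-0.2 -0.3 -1.8] tilt 40.0
(-150, 0, 190, 40) [0.06, -0.07, 0.08] [0.1, -0.0, -0.0]
(-115, 0, 120, 40) [-1.76, -0.09, 7.69] [0.1, -0.0, -0.0]
(-110, 0, 38, 40) [-6.65, -0.1, 14.29] [0.1, -0.0, -0.0]
```

Now I go down in front of the racks and check the finger positions in one picture before pushing.

Request:
{"api": "drive_tool", "payload": {
  "travel": [
    [-0.9, -0.1, 3.8],
    [-1.8, -0.1, 7.7],
    [-3.4, -0.1, 10],
    [-5, -0.1, 12.1],
    [-6.6, -0.1, 14.3],
    [-6.6, -0.1, 14.3],
    [-6.6, -0.1, 14.3],
    [-6.6, -0.1, 14.3]
  ],
  "angular": [
    [0, 0, 0],
    [0, 0, 0],
    [0, 0, 0],
    [0, 0, 0],
    [0, 0, 0],
    [0, 0, 0],
    [0, 0, 0],
    [0, 0, 0]
  ],
  "grip": [1, 1, 1, 1, 1, 1, 1, 1]
}}

```text
t: 2.1
position: [0.4644, -0.0377, 0.0398]
eef_rot: [-2.671, -0.79, -0.975]
contact_force: [1.2, -0.2, -0.2]
width: 0.0854
```

```bash
python3 -c "
from plan import *
rel((-60,0,38,40),(-30,0,38,40),(0,0,38,40),(8,0,38,40))
snap('scene','pics/s1.png');snap('top','pics/t1.png')
a=cv2.imread('pics/s1.png')[130:280,225:375];b=cv2.imread('pics/t1.png')[125:275,250:400]
cv2.imwrite('pics/m1.png',cv2.resize(np.hstack([a,b]),(800,400),interpolation=cv2.INTER_CUBIC))"
```

```text
t 2.1 loc [-110.3   -2.3   39.8] Fs [ 0.9 -0.8 -0.2] tilt 40.0
(-60, 0, 38, 40) [3.74, -0.24, 3.37] [0.2, -0.0, 0.1]
(-30, 0, 38, 40) [6.03, -0.24, 5.3] [0.2, -0.0, 0.1]
(0, 0, 38, 40) [8.33, -0.24, 7.23] [0.2, -0.0, 0.1]
(8, 0, 38, 40) [8.94, -0.24, 7.75] [0.2, -0.0, 0.1]
```

View pics/m1.png

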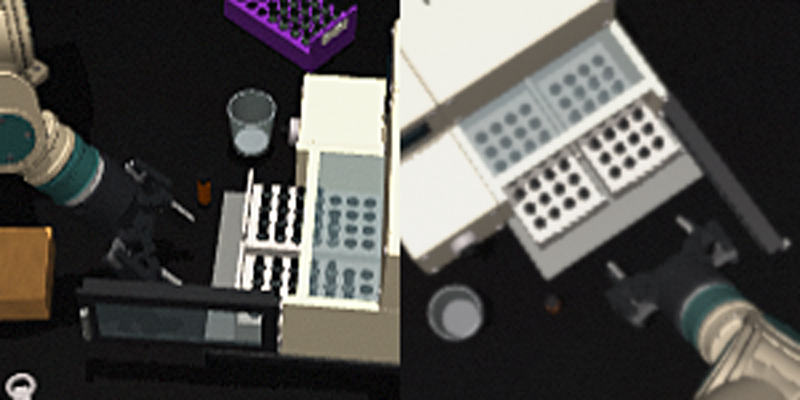

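One finger sits in front of each rack: left tip at (615,268) and right tip at (683,222) in the right panel. They are clear of the door, vial and beaker. Now I push slowly.

Request:
{"api": "drive_tool", "payload": {
  "travel": [
    [1.2, -0.1, 1.1],
    [2.4, -0.2, 2.2],
    [3.4, -0.2, 3.05],
    [3.7, -0.2, 3.35],
    [4.0, -0.2, 3.6],
    [4.25, -0.2, 3.8],
    [4.5, -0.2, 4.0],
    [4.75, -0.2, 4.2],
    [5.0, -0.2, 4.45],
    [5.25, -0.2, 4.65],
    [5.5, -0.2, 4.85],
    [5.5, -0.2, 4.85]
  ],
  "angular": [
    [0, 0, 0],
    [0, 0, 0],
    [0, 0, 0],
    [0, 0, 0],
    [0, 0, 0],
    [0, 0, 0],
    [0, 0, 0],
    [0, 0, 0],
    [0, 0, 0],
    [0, 0, 0],
    [0, 0, 0],
    [0, 0, 0]
  ],
  "grip": [1, 1, 1, 1, 1, 1, 1, 1, 1, 1, 1, 1]
}}

```text
t: 3.4
position: [0.5234, 0.0039, 0.0364]
eef_rot: [-2.672, -0.787, -0.971]
contact_force: [-3.5, -3.3, 3.5]
width: 0.0853
```

```bash
python3 -c "
from plan import *
rel((-15,0,38,40),(0,0,38,40),(5,0,38,40),(8,0,38,40))
print(readout.sense()['ft_torque'])"
```

```text
t 3.4 loc [-38.1   0.5  36.4] Fs [-4.7 -0.9  3.5] tilt 39.9
(-15, 0, 38, 40) [1.87, 0.04, 1.36] [0.1, 0.1, -0.0]
(0, 0, 38, 40) [3.03, 0.04, 2.32] [0.1, 0.1, -0.0]
(5, 0, 38, 40) [3.41, 0.04, 2.65] [0.1, 0.1, -0.0]
(8, 0, 38, 40) [3.64, 0.04, 2.84] [0.1, 0.1, -0.0]
[-0.53631045  0.79121195  0.03782142]
```

Request:
{"api": "drive_tool", "payload": {
  "travel": [
    [0.25, 0, 0.2],
    [0.5, 0, 0.4],
    [0.75, 0, 0.6],
    [1.0, 0, 0.75],
    [1.25, 0, 0.95],
    [1.5, 0, 1.1],
    [1.75, 0, 1.3],
    [2.0, 0, 1.45],
    [2.25, 0, 1.65],
    [2.5, 0, 1.85],
    [2.7, 0, 2.05],
    [2.7, 0, 2.05]
  ],
  "angular": [
    [0, 0, 0],
    [0, 0, 0],
    [0, 0, 0],
    [0, 0, 0],
    [0, 0, 0],
    [0, 0, 0],
    [0, 0, 0],
    [0, 0, 0],
    [0, 0, 0],
    [0, 0, 0],
    [0, 0, 0],
    [0, 0, 0]
  ],
  "grip": [1, 1, 1, 1, 1, 1, 1, 1, 1, 1, 1, 1]
}}

```text
t: 4.6
position: [0.5524, 0.0232, 0.0381]
eef_rot: [-2.67, -0.789, -0.971]
contact_force: [-2.9, -0.9, -2.4]
width: 0.0856
```

```bash
python3 -c "
from plan import *
rel((0,0,38,40),(4,0,38,40),(8,0,38,40),(11,0,38,40))
print(readout.sense()['ft_torque'])
snap('scene','pics/s2.png');snap('top','pics/t2.png')
a=cv2.imread('pics/s2.png')[150:260,265:375];b=cv2.imread('pics/t2.png')[125:235,260:370]
cv2.imwrite('pics/m2.png',cv2.resize(np.hstack([a,b]),(800,400),interpolation=cv2.INTER_CUBIC))"
```

```text
t 4.6 loc [-3.4  0.9 38.1] Fs [-2.9  0.8 -2.4] tilt 40.0
(0, 0, 38, 40) [0.25, 0.09, 0.22] [0.1, 0.0, 0.0]
(4, 0, 38, 40) [0.56, 0.09, 0.48] [0.1, 0.0, 0.0]
(8, 0, 38, 40) [0.87, 0.09, 0.74] [0.1, 0.0, 0.0]
(11, 0, 38, 40) [1.1, 0.09, 0.93] [0.1, 0.0, 0.0]
[-0.77298202  1.15557497  0.00449749]
```

View pics/m2.png

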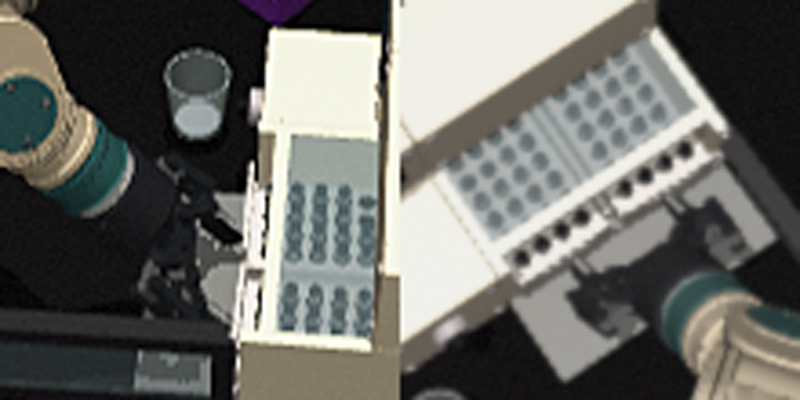

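Both racks are moving together; their front rows are just outside the mouth, at (545,240) and (655,170) in the right panel, and level with each other. I continue in smaller steps and watch the force.

Request:
{"api": "drive_tool", "payload": {
  "travel": [
    [0.15, 0.05, 0.15],
    [0.3, 0.05, 0.25],
    [0.45, 0.05, 0.4],
    [0.6, 0.05, 0.5],
    [0.75, 0.05, 0.6],
    [0.85, 0.05, 0.72],
    [0.85, 0.05, 0.72]
  ],
  "angular": [
    [0, 0, 0],
    [0, 0, 0],
    [0, 0, 0],
    [0, 0, 0],
    [0, 0, 0],
    [0, 0, 0],
    [0, 0, 0]
  ],
  "grip": [1, 1, 1, 1, 1, 1, 1]
}}

```text
t: 5.4
position: [0.5623, 0.0287, 0.0384]
eef_rot: [-2.67, -0.789, -0.973]
contact_force: [-2.0, -1.8, -2.7]
width: 0.085
```

```bash
python3 -c "
from plan import *
rel((8,0,38,40),(10,0,38,40),(12,0,38,40))
print(readout.sense()['ft_torque'])"
```

```text
t 5.4 loc [ 7.9  0.1 38.4] Fs [-2.7 -0.5 -2.7] tilt 40.0
(8, 0, 38, 40) [-0.02, 0.01, 0.03] [0.1, -0.0, 0.1]
(10, 0, 38, 40) [0.13, 0.01, 0.16] [0.1, -0.0, 0.1]
(12, 0, 38, 40) [0.29, 0.01, 0.29] [0.1, -0.0, 0.1]
[-0.76616119  1.13843934  0.00995274]
```

Request:
{"api": "drive_tool", "payload": {
  "travel": [
    [0.1, 0, 0.09],
    [0.2, 0, 0.17],
    [0.3, 0, 0.26],
    [0.38, 0, 0.32],
    [0.38, 0, 0.32]
  ],
  "angular": [
    [0, 0, 0],
    [0, 0, 0],
    [0, 0, 0],
    [0, 0, 0],
    [0, 0, 0]
  ],
  "grip": [1, 1, 1, 1, 1]
}}

```text
t: 5.9
position: [0.5644, 0.0301, 0.0379]
eef_rot: [-2.674, -0.786, -0.969]
contact_force: [-18.6, -14.6, 13.2]
width: 0.0853
```

```bash
python3 -c "
from plan import *
rel((14,0,38,40),(16,0,38,40),(18,0,38,40))
print(readout.sense()['ft_torque'])
snap('scene','pics/s3.png');snap('top','pics/t3.png')
a=cv2.imread('pics/s3.png')[150:260,265:375];b=cv2.imread('pics/t3.png')[125:235,260:370]
cv2.imwrite('pics/m3.png',cv2.resize(np.hstack([a,b]),(800,400),interpolation=cv2.INTER_CUBIC))"
```

```text
t 5.9 loc [10.5  0.2 37.9] Fs [-23.5  -2.1  13.2] tilt 39.8
(14, 0, 38, 40) [0.27, 0.02, 0.21] [0.2, 0.2, -0.1]
(16, 0, 38, 40) [0.43, 0.02, 0.34] [0.2, 0.2, -0.1]
(18, 0, 38, 40) [0.58, 0.02, 0.47] [0.2, 0.2, -0.1]
[-1.11301915  2.06980357  0.63720464]
```

View pics/m3.png

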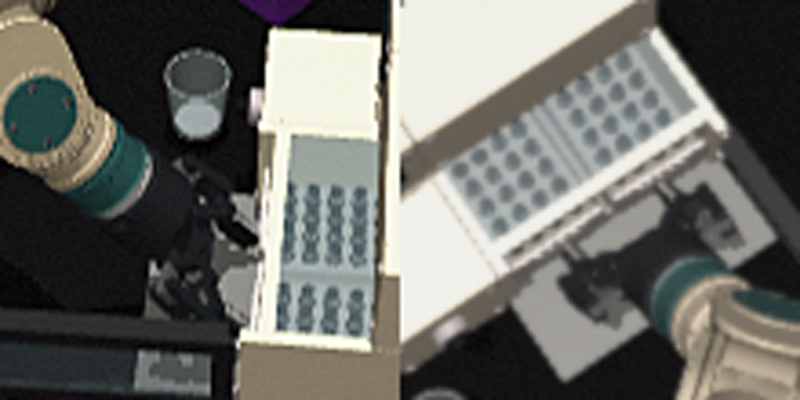

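The force rose to 23 N at TCP x ≈ 10.5 mm, so something is at the stop. The vertical moment (0.64 N·m) suggests the left finger carries most of the load. I yaw the tool slightly so the right finger presses its rack on its own.

Request:
{"api": "drive_tool", "payload": {
  "travel": [
    [0, 0, 0],
    [0, 0, 0],
    [0, 0, 0],
    [0, 0, 0],
    [0, 0, 0]
  ],
  "angular": [
    [0.6, 0, -0.8],
    [1.3, 0, -1.5],
    [1.9, 0, -2.3],
    [2.2, 0, -2.7],
    [2.2, 0, -2.7]
  ],
  "grip": [1, 1, 1, 1, 1]
}}

```text
t: 6.5
position: [0.563, 0.0291, 0.0373]
eef_rot: [-2.638, -0.857, -0.951]
contact_force: [-30.2, -14.6, 21.5]
width: 0.0854
```

```bash
python3 -c "
from plan import *
rel()
print(readout.sense()['ft_torque'])"
```

```text
t 6.5 loc [ 8.8  0.1 37.3] Fs [-33.2   4.2  21.5] tilt 39.6
[-1.7584918   1.91750327 -0.86490907]
```

The moment flipped sign (-0.86), so the right finger now presses its rack against the stop with 33 N. Both racks resist well above the 8 N friction. I back off and rise.

Request:
{"api": "drive_tool", "payload": {
  "travel": [
    [-1.5, 0, -1.3],
    [-4.5, 0, -3.8],
    [-6.9, 0, -5.8],
    [-5, 0, -8.5],
    [-2, 0, -12],
    [1, 0, -15.5],
    [3.4, 0, -18.1],
    [3.4, 0, -18.1],
    [3.4, 0, -18.1]
  ],
  "angular": [
    [0, 0, 0],
    [0, 0, 0],
    [0, 0, 0],
    [0, 0, 0],
    [0, 0, 0],
    [0, 0, 0],
    [0, 0, 0],
    [0, 0, 0],
    [0, 0, 0]
  ],
  "grip": [1, 1, 1, 1, -1, -1, -1, -1, -1]
}}

```text
t: 7.4
position: [0.4953, -0.0226, 0.2015]
eef_rot: [-2.63, -0.869, -0.966]
contact_force: [0.7, 1.0, 0.2]
width: 0.0121
```

```bash
python3 -c "
from plan import *
rel((-160,-170,210,0))"
```

```text
t 7.4 loc [-76.2  -6.5 201.5] Fs [1.2 0.5 0.2] tilt 40.2
(-160, -170, 210, 0) [-6.68, 15.81, -6.6] [-0.8, -40.2, 3.5]
```

Request:
{"api": "drive_tool", "payload": {
  "travel": [
    [-2, 4, -2.5],
    [-4, 9, -5],
    [-5.5, 13, -6.5],
    [-6.7, 16.8, -6.6],
    [-6.7, 16.8, -6.6],
    [-6.7, 16.8, -6.6],
    [-6.7, 16.8, -6.6],
    [-6.7, 16.8, -6.6]
  ],
  "angular": [
    [0, -5, 0],
    [0, -13, 1],
    [-0.5, -21, 2],
    [-0.8, -29, 3],
    [-0.8, -37, 3.5],
    [-0.8, -40.2, 3.5],
    [-0.8, -40.2, 3.5],
    [-0.8, -40.2, 3.5]
  ],
  "grip": [-1, -1, -1, -1, -1, -1, -1, -1]
}}

```text
t: 8.2
position: [0.517, -0.212, 0.2047]
eef_rot: [-3.006, -0.888, 0.01]
contact_force: [-0.5, 0.0, 0.2]
width: 0.0001
```

```bash
python3 -c "
from plan import *
rel((-155,-175,70,0))
snap('scene','pics/s4.png');snap('top','pics/t4.png')
a=cv2.imread('pics/s4.png')[120:280,225:385];b=cv2.imread('pics/t4.png')[110:270,250:410]
cv2.imwrite('pics/m4.png',cv2.resize(np.hstack([a,b]),(800,400),interpolation=cv2.INTER_CUBIC))"
```

```text
t 8.2 loc [-160.9 -177.3  204.7] Fs [-0.4  0.3  0.2] tilt 0.5
(-155, -175, 70, 0) [0.64, -0.12, 13.47] [-0.5, 0.2, 0.0]
```

View pics/m4.png

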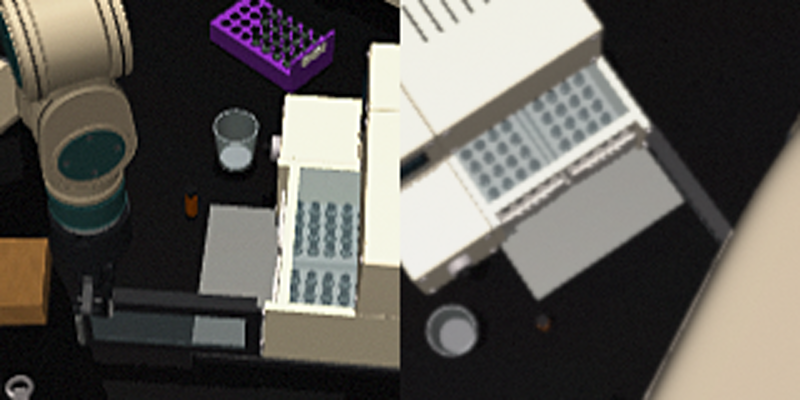

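Both rack plates lie level and just inside the mouth, from (505,215) to (565,185) and from (570,175) to (640,130). Vial, beaker and door are unmoved. I lower the closed fingers outside the door and compute the closing arc.

Request:
{"api": "drive_tool", "payload": {
  "travel": [
    [0.2, 0, 4],
    [0.4, 0, 8],
    [0.6, 0, 11],
    [0.6, 0, 13],
    [0.6, 0, 13],
    [0.6, 0, 13]
  ],
  "angular": [
    [0, 0, 0],
    [0, 0, 0],
    [0, 0, 0],
    [-0.5, 0, 0],
    [-0.5, 0, 0],
    [-0.5, 0, 0]
  ],
  "grip": [-1, -1, -1, -1, -1, -1]
}}

```text
t: 8.9
position: [0.5209, -0.2094, 0.0769]
eef_rot: [3.01, 0.887, -0.005]
contact_force: [0.5, 0.3, 0.3]
width: -0.0003
```

```bash
cat > arc.py <<'E'
from plan import *
import sys
def arc(deg,r=150):
    a=np.radians(deg);d=5+11*np.cos(a)+14.5*np.sin(a)
    return (-2-r*np.sin(a)-d*np.cos(a),-108+r*np.cos(a)-d*np.sin(a),75,0)
for d in map(float,sys.argv[1:]): print(d,end=' '); rel(arc(d))
E
python3 arc.py 100 90 80 70 60 | grep -v '^t'
```

```text
100.0 t 8.9 loc [-156.2 -177.2   76.9] Fs [ 0.5 -0.   0.3] tilt 0.3
(np.float64(-146.70496661006294), np.float64(-151.15292612750724), 75, 0) [0.94, -2.61, 0.18] [0.2, 0.2, -0.1]
90.0 t 8.9 loc [-156.2 -177.2   76.9] Fs [ 0.5 -0.   0.3] tilt 0.3
(np.float64(-152.0), np.float64(-127.49999999999999), 75, 0) [0.41, -4.98, 0.18] [0.2, 0.2, -0.1]
80.0 t 8.9 loc [-156.2 -177.2   76.9] Fs [ 0.5 -0.   0.3] tilt 0.3
(np.float64(-153.40074046495445), np.float64(-102.82069440401048), 75, 0) [0.27, -7.44, 0.17] [0.2, 0.2, -0.1]
70.0 t 8.9 loc [-156.2 -177.2   76.9] Fs [ 0.5 -0.   0.3] tilt 0.3
(np.float64(-150.61095956758763), np.float64(-77.73459567096778), 75, 0) [0.54, -9.95, 0.16] [0.2, 0.2, -0.1]
60.0 t 8.9 loc [-156.2 -177.2   76.9] Fs [ 0.5 -0.   0.3] tilt 0.3
(np.float64(-143.43249474510299), np.float64(-52.96826673973659), 75, 0) [1.26, -12.43, 0.15] [0.2, 0.2, -0.1]
```

Request:
{"api": "drive_tool", "payload": {
  "travel": [
    [0.3, -2.5, 0.1],
    [0.3, -4, 0.1],
    [0.3, -5, 0.1],
    [0.3, -6, 0.1],
    [0.3, -7, 0.1],
    [0.3, -8, 0.1],
    [0.4, -9, 0.1],
    [0.6, -10, 0.1],
    [0.9, -11, 0.1],
    [1.1, -11.8, 0.1],
    [1.3, -12.4, 0.1],
    [1.3, -12.4, 0.1]
  ],
  "angular": [
    [0, 0, 0],
    [0, 0, 0],
    [0, 0, 0],
    [0, 0, 0],
    [0, 0, 0],
    [0, 0, 0],
    [0, 0, 0],
    [0, 0, 0],
    [0, 0, 0],
    [0, 0, 0],
    [0, 0, 0],
    [0, 0, 0]
  ],
  "grip": [-1, -1, -1, -1, -1, -1, -1, -1, -1, -1, -1, -1]
}}

```text
t: 10.1
position: [0.4645, -0.0971, 0.0749]
eef_rot: [3.009, 0.89, -0.006]
contact_force: [0.7, -0.3, -0.5]
width: -0.0002
```

```bash
python3 arc.py 52 44 36 30 24 | grep -v '^(x'
```

```text
52.0 t 10.1 loc [-142.5  -52.3   74.9] Fs [ 0.4 -0.6 -0.5] tilt 0.3
(np.float64(-134.4839940073394), np.float64(-33.93139270680044), 75, 0) [0.8, -1.84, -0.02] [0.1, 0.3, 0.0]
44.0 t 10.1 loc [-142.5  -52.3   74.9] Fs [ 0.4 -0.6 -0.5] tilt 0.3
(np.float64(-122.73298529829505), np.float64(-16.0659499990092), 75, 0) [1.97, -3.63, -0.03] [0.1, 0.3, 0.0]
36.0 t 10.1 loc [-142.5  -52.3   74.9] Fs [ 0.4 -0.6 -0.5] tilt 0.3
(np.float64(-108.30762602794778), np.float64(0.17318526437477821), 75, 0) [3.42, -5.25, -0.04] [0.1, 0.3, 0.0]
30.0 t 10.1 loc [-142.5  -52.3   74.9] Fs [ 0.4 -0.6 -0.5] tilt 0.3
(np.float64(-95.85881119635937), np.float64(11.015670846851389), 75, 0) [4.66, -6.33, -0.05] [0.1, 0.3, 0.0]
24.0 t 10.1 loc [-142.5  -52.3   74.9] Fs [ 0.4 -0.6 -0.5] tilt 0.3
(np.float64(-82.14624206926786), np.float64(20.512035786987177), 75, 0) [6.03, -7.28, -0.06] [0.1, 0.3, 0.0]
```

Request:
{"api": "drive_tool", "payload": {
  "travel": [
    [0.4, -0.9, 0],
    [0.8, -1.8, 0],
    [1.4, -2.7, 0],
    [2.0, -3.6, 0],
    [2.7, -4.5, 0],
    [3.4, -5.25, 0],
    [4.0, -5.8, 0],
    [4.65, -6.3, 0],
    [5.3, -6.8, 0],
    [6.0, -7.3, 0],
    [6.0, -7.3, 0]
  ],
  "angular": [
    [0, 0, 0],
    [0, 0, 0],
    [0, 0, 0],
    [0, 0, 0],
    [0, 0, 0],
    [0, 0, 0],
    [0, 0, 0],
    [0, 0, 0],
    [0, 0, 0],
    [0, 0, 0],
    [0, 0, 0]
  ],
  "grip": [-1, -1, -1, -1, -1, -1, -1, -1, -1, -1, -1]
}}

```text
t: 11.2
position: [0.4765, -0.0033, 0.0747]
eef_rot: [3.008, 0.89, -0.004]
contact_force: [-0.7, -0.4, 0.0]
width: 0.0002
```

```bash
python3 arc.py 18 12 7 4 2 0 | grep -v '^(x'
python3 -c "
from h import *
snap('scene','pics/s5.png');snap('top','pics/t5.png')
a=cv2.imread('pics/s5.png')[120:280,245:405];b=cv2.imread('pics/t5.png')[110:270,250:410]
cv2.imwrite('pics/m5.png',cv2.resize(np.hstack([a,b]),(800,400),interpolation=cv2.INTER_CUBIC))"
```

```text
18.0 t 11.2 loc [-81.5  19.9  74.7] Fs [-0.8  0.   0. ] tilt 0.3
(np.float64(-67.31886828590052), np.float64(28.49594679400805), 75, 0) [1.42, -0.86, -0.04] [0.2, 0.2, 0.0]
12.0 t 11.2 loc [-81.5  19.9  74.7] Fs [-0.8  0.   0. ] tilt 0.3
(np.float64(-51.55083230566679), np.float64(34.81873468697401), 75, 0) [2.99, -1.49, -0.05] [0.2, 0.2, 0.0]
7.0 t 11.2 loc [-81.5  19.9  74.7] Fs [-0.8  0.   0. ] tilt 0.3
(np.float64(-37.8336925065943), np.float64(38.72664961887535), 75, 0) [4.36, -1.88, -0.06] [0.2, 0.2, 0.0]
4.0 t 11.2 loc [-81.5  19.9  74.7] Fs [-0.8  0.   0. ] tilt 0.3
(np.float64(-29.406770672957023), np.float64(40.44981661334902), 75, 0) [5.21, -2.05, -0.06] [0.2, 0.2, 0.0]
2.0 t 11.2 loc [-81.5  19.9  74.7] Fs [-0.8  0.   0. ] tilt 0.3
(np.float64(-23.724215351544572), np.float64(41.33280532814289), 75, 0) [5.78, -2.14, -0.06] [0.2, 0.2, 0.0]
0.0 t 11.2 loc [-81.5  19.9  74.7] Fs [-0.8  0.   0. ] tilt 0.3
(np.float64(-18.0), np.float64(42.0), 75, 0) [6.35, -2.21, -0.06] [0.2, 0.2, 0.0]
```

View pics/m5.png

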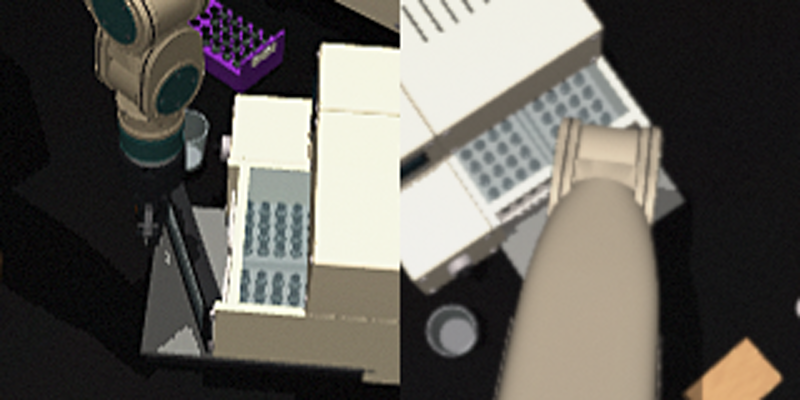

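The door follows the fingers and is now at about 24° (edge from (175,195) to (210,340) in the left panel); the racks stay in. I keep closing slowly.

Request:
{"api": "drive_tool", "payload": {
  "travel": [
    [0.5, -0.3, 0],
    [1.0, -0.6, 0],
    [1.4, -0.85, 0],
    [1.9, -1.1, 0],
    [2.4, -1.3, 0],
    [2.9, -1.5, 0],
    [3.4, -1.6, 0],
    [3.9, -1.75, 0],
    [4.3, -1.9, 0],
    [4.7, -2.0, 0],
    [5.0, -2.0, 0],
    [5.0, -2.0, 0]
  ],
  "angular": [
    [0, 0, 0],
    [0, 0, 0],
    [0, 0, 0],
    [0, 0, 0],
    [0, 0, 0],
    [0, 0, 0],
    [0, 0, 0],
    [0, 0, 0],
    [0, 0, 0],
    [0, 0, 0],
    [0, 0, 0],
    [0, 0, 0]
  ],
  "grip": [-1, -1, -1, -1, -1, -1, -1, -1, -1, -1, -1, -1]
}}

```text
t: 12.5
position: [0.5076, 0.0399, 0.0744]
eef_rot: [3.009, 0.888, -0.004]
contact_force: [-0.4, 0.5, 0.4]
width: -0.0
```

Request:
{"api": "drive_tool", "payload": {
  "travel": [
    [0.2, 0, 0],
    [0.4, -0.1, 0],
    [0.6, -0.1, 0],
    [0.8, -0.1, 0],
    [1.0, -0.2, 0],
    [1.2, -0.2, 0],
    [1.2, -0.2, 0]
  ],
  "angular": [
    [0, 0, 0],
    [0, 0, 0],
    [0, 0, 0],
    [0, 0, 0],
    [0, 0, 0],
    [0, 0, 0],
    [0, 0, 0]
  ],
  "grip": [-1, -1, -1, -1, -1, -1, -1]
}}

```text
t: 13.2
position: [0.5152, 0.0477, 0.0741]
eef_rot: [3.008, 0.888, -0.008]
contact_force: [-2.6, -1.9, 1.3]
width: -0.0003
```

```bash
python3 arc.py 2 0 -1| grep -v '^(x'
```

```text
2.0 t 13.2 loc [-21.2  41.7  74.1] Fs [-3.2 -0.2  1.3] tilt 0.4
(np.float64(-23.724215351544572), np.float64(41.33280532814289), 75, 0) [-0.25, 0.03, -0.09] [0.2, 0.4, -0.0]
0.0 t 13.2 loc [-21.2  41.7  74.1] Fs [-3.2 -0.2  1.3] tilt 0.4
(np.float64(-18.0), np.float64(42.0), 75, 0) [0.32, -0.03, -0.1] [0.2, 0.4, -0.0]
-1.0 t 13.2 loc [-21.2  41.7  74.1] Fs [-3.2 -0.2  1.3] tilt 0.4
(np.float64(-15.125005707701325), np.float64(42.251947033397315), 75, 0) [0.61, -0.06, -0.1] [0.2, 0.4, -0.0]
```

Request:
{"api": "drive_tool", "payload": {
  "travel": [
    [0.1, 0, 0],
    [0.2, 0, 0],
    [0.3, 0, 0],
    [0.3, 0, 0]
  ],
  "angular": [
    [0, 0, 0],
    [0, 0, 0],
    [0, 0, 0],
    [0, 0, 0]
  ],
  "grip": [-1, -1, -1, -1]
}}

```text
t: 13.6
position: [0.5148, 0.0481, 0.0734]
eef_rot: [3.007, 0.887, -0.018]
contact_force: [-8.1, -6.2, 3.8]
width: 0.0
```

```bash
python3 arc.py 0 | grep -v '^(x'
python3 -c "
from h import *
snap('scene','pics/s6.png')
a=cv2.imread('pics/s6.png')[130:280,285:435]
cv2.imwrite('pics/m6.png',cv2.resize(a,(600,600),interpolation=cv2.INTER_CUBIC))"
```

```text
0.0 t 13.6 loc [-21.4  42.3  73.4] Fs [-10.2  -0.8   3.8] tilt 0.7
(np.float64(-18.0), np.float64(42.0), 75, 0) [0.33, 0.03, -0.16] [0.1, 0.7, -0.0]
```

View pics/m6.png

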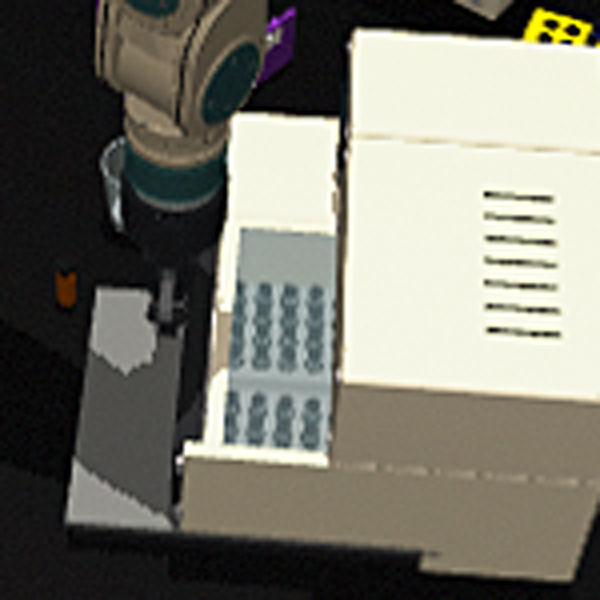

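The force is 10 N with no further travel, so the door seems to be at its stop. I back off, clear the view and measure the door.

Request:
{"api": "drive_tool", "payload": {
  "travel": [
    [-1.5, 0, 0],
    [-4, 0, -1],
    [-7, 0, -4],
    [-9, 2, -8],
    [-11, 6, -12],
    [-13, 10, -13],
    [-15, 14, -13],
    [-17, 18, -13],
    [-19, 22, -13],
    [-21, 26, -13],
    [-21, 26, -13],
    [-21, 26, -13]
  ],
  "angular": [
    [0, 0, 0],
    [0, 0, 0],
    [0, 0, 0],
    [0, 0, 0],
    [0, 0, 0],
    [0, 0, 0],
    [0, 0, 0],
    [0, 0, 0],
    [0, 0, 0],
    [0, 0, 0],
    [0, 0, 0],
    [0, 0, 0]
  ],
  "grip": [-1, -1, -1, -1, -1, -1, -1, -1, -1, -1, -1, -1]
}}

```text
t: 14.85
position: [0.4836, -0.2831, 0.2061]
eef_rot: [3.01, 0.885, -0.003]
contact_force: [-0.7, 0.5, -0.2]
width: 0.0002
```

Run:
```python
from plan import *
rel()
S7=snap('scene','pics/s7.png');T7=snap('top','pics/t7.png')
a=cv2.resize(cv2.imread('pics/s7.png')[150:260,290:390],(400,440),interpolation=cv2.INTER_CUBIC)
b=cv2.resize(cv2.imread('pics/t7.png')[130:240,265:365],(400,440),interpolation=cv2.INTER_CUBIC)
cv2.imwrite('pics/m7.png',np.hstack([a,b]))
for n,c,o in(('S',S7,(290,150)),('T',T7,(265,130))):
  for q in((-.008,-.108,.13),(-.008,.105,.13),(.014,-.1,.13),(.014,.1,.13)): 
    P=w(p,q); print(n,q,((proj(c,P)[0]-o)*4+1.5).round(0)+([400,0] if n=='T' else [0,0]))
```

```text
t 14.85 loc [-227.6 -218.8  206.1] Fs [-0.3  0.8 -0.2] tilt 0.3
S (-0.008, -0.108, 0.13) [152. 373.]
S (-0.008, 0.105, 0.13) [176. 140.]
S (0.014, -0.1, 0.13) [185. 366.]
S (0.014, 0.1, 0.13) [204. 147.]
T (-0.008, -0.108, 0.13) [748. 129.]
T (-0.008, 0.105, 0.13) [504. 289.]
T (0.014, -0.1, 0.13) [722. 111.]
T (0.014, 0.1, 0.13) [493. 260.]
```

View pics/m7.png

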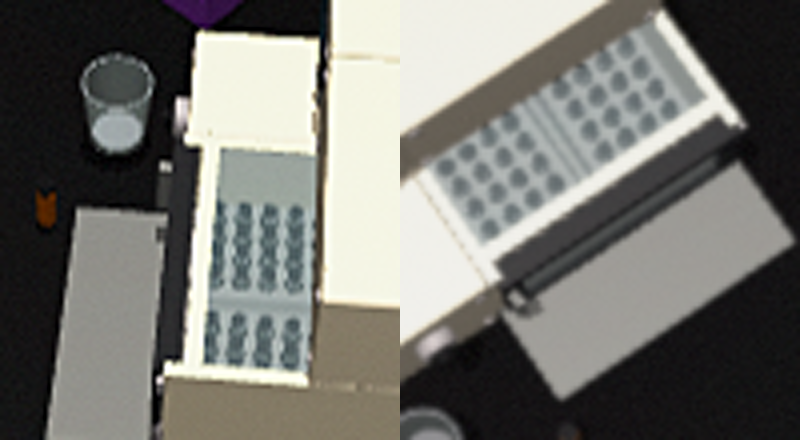

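The door's dark top band lies along the roof edge from (497,262) to (718,118) in the right panel, within a few pixels of the shut prediction. I check numerically that it's parallel, and measure rack depth through the roof by comparing cap positions.

Run:
```python
from plan import *
from scipy.ndimage import map_coordinates
T7=load('pics/t7.png');g=cv2.cvtColor(T7['frame'],cv2.COLOR_RGB2GRAY).astype(float)
xs=np.arange(-20,30,.5)
for yc in (-85,-60,-30,0,30,60,85,98):
    q=np.mean([map_coordinates(g,proj(T7,[w(p,(x/1e3,(yc+d)/1e3,.13)) for x in xs])[:,::-1].T,order=1) for d in(-6,-3,0,3,6)],0)
    i=np.where(xs<4)[0][-1]; up=xs[np.where((xs>4)&(q>130))[0][0]]; lo=xs[xs<4][np.where(q[xs<4]<62)[0][0]] if (q[xs<4]<62).any() else None
    print(yc,'roof/lip edge x',up,'band profile',q[::10].round(0))
# rack profiles: along x at each rack through the caps, before/after not needed; front plate under door hidden
def prof(c,y,z): 
    gg=cv2.cvtColor(c['frame'],cv2.COLOR_RGB2GRAY).astype(float); X=np.arange(-40,160,1.)
    return X,np.mean([map_coordinates(gg,proj(c,[w(p,(x/1e3,(y+d)/1e3,z)) for x in X])[:,::-1].T,order=1) for d in range(-40,41,2)],0)
# compare each rack's row pattern shift with initial picture (visible part) by correlation, both racks
T0=load('pics/top0.png'); T4=load('pics/t4.png')
for n,y in(('L',51.5),('R',-51.5)):
    X,a=prof(T7,y,.082); print(n,[int(x) for x in X[1:-1][(a[1:-1]<a[:-2])&(a[1:-1]<=a[2:])&(X[1:-1]>15)&(X[1:-1]<100)]])
```

```text
-85 roof/lip edge x 13.5 band profile [ 26.  21.  25.  54.  62.  63.  74. 180. 238. 233.]
-60 roof/lip edge x 13.5 band profile [ 54.  74.  56.  56.  63.  62.  75. 182. 238. 233.]
-30 roof/lip edge x 13.5 band profile [ 53.  73.  56.  56.  63.  63.  71. 177. 238. 232.]
0 roof/lip edge x 13.0 band profile [ 52.  73.  54.  57.  64.  64.  79. 186. 238. 230.]
30 roof/lip edge x 13.5 band profile [ 53.  74.  53.  58.  65.  65.  73. 181. 238. 230.]
60 roof/lip edge x 13.0 band profile [ 54.  75.  54.  59.  66.  66.  82. 190. 239. 230.]
85 roof/lip edge x 13.0 band profile [ 52.  72.  52.  61.  66.  66.  79. 190. 238. 228.]
98 roof/lip edge x 11.0 band profile [ 95.  82.  37.  63.  97. 116. 126. 206. 239. 234.]
L [47, 66, 87]
R [48, 68, 88]
```

The door band has uniform width and the lip/roof edge is at 13.0–13.5 mm along its whole length (text: 14), so it is shut to within about 0.2°. The two racks' cap rows agree within 1–2 mm, which is about the measuring error. Nothing touches the robot, so I hand in.

```bash
python3 -c "
from bench import workorder; print(workorder.job_done())"
```

```text
the job is handed in; nothing more can be done
None
```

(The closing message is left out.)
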